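# Switch the cabin radio to its second band and call up the favourite station

## Task

Switch on the favourite station on the wooden radio: with a fingertip, stroke the knurled wheel on top until its white line clicks in at the green mark, then press the orange preset key right down and let it come up again. Work gently and with a light touch: do not pinch or force anything, do not press the white keys, leave the radio where it stands, and do not disturb the wooden bird and brass bell on it or the things beside it.

Things in the scene. Friction and masses are not known exactly. Their poses are not given: they have to be found in the camera images.
- radio: Loose wooden radio, 2.2 to 3.3 kg, 140 mm deep (x) and 300 wide (y); black top panel 170 mm above the table. Origin: centre of its underside; x runs from its front (speaker, robot's side) to its back, y to the left seen from the robot. In its frame: wheel at x -20, y -95; keys at x -25, y +128 (white), +82 (orange), +36 (white) mm; aerial, a bar 10 mm high, along the back at x +55.
- wheel_crown (a point): Highest point of the knurled wheel, mid-width, 12 mm above the top panel. Fixed to the radio (does not turn), axes as the radio's. Wheel: black drum, radius 32 mm, 14 mm wide, on a level axle along the radio's x, so its rim runs along y here. A fixed guard of radius 26.5 mm, same axis, on each side (8.5 to 15.5 mm off). Marks beside it, from left (+y): black, black, green, black.
- mode_wheel (a joint): Angle of the knurled wheel, rad. Click positions: 0 (white line at the leftmost mark), 0.45, 0.90 (green mark), 1.35; it starts at 0 or 0.45. It grows as the crown is stroked towards the radio's -y (right, seen from the robot), 14.4 mm of rim per click; 2 to 2.5 N along the rim takes it over the hump, which lies halfway; then it snaps on. Under 5 to 10 N from above it follows a fingertip.
- wheel_line (a point): The middle of the white line on the wheel's rim, at 32 mm from its axis; turns with the wheel.
- key_mid_top (a point): Centre of the top of the orange preset key (24 x 24 mm cap). Its top is 11 mm above the radio's top panel when up; it stands in a frame 34 x 34 mm and 3 mm high. Its axes are the radio's.
- key_mid (a joint): Travel of the orange key in m: 0 up, 0.005 fully down. A spring returns it: 1.2 N starts it, 4 N puts it fully down.
- key_left (a joint): Travel of the white key 46 mm to the left (+y of the radio) of the orange one; otherwise the same.
- key_right (a joint): Travel of the white key 46 mm to the right (-y of the radio) of the orange one; otherwise the same.
- bird: Little wooden toy bird, loose, 48 mm tall on a round foot of 30 mm diameter, tail to 28 mm from its axis, standing on the radio's top between the wheel and the keys and a little behind them. Origin: centre of its underside.
- mug: Blue mug, 80 mm across, 90 mm tall, loose, on the table beside the radio. Origin: centre of its underside.
- jar: Amber glass jar with a steel lid, 72 mm across, 100 mm tall, loose, on the table beside the radio. Origin: centre of its underside.
- toy_car: Red and wooden toy car, 110 x 66 x 52 mm, loose, on the table beside the radio. Origin: centre of its underside.
- glasses_case: Dark brown spectacle case, 60 x 160 x 34 mm, loose, on the table beside the radio. Origin: centre of its underside.
- bell: Little brass table bell, loose, 25 mm across, 36 mm tall, standing on the radio's top behind the preset keys, before the aerial. Origin: centre of its underside.

How it is judged:
On the way, in this order (a step that is already met when the one before it is completed fails the run):
1. the wheel has clicked in at the green mark (value of joint mode_wheel between 0.78 and 1.02 rad), for 0.3 s.
2. with the wheel at the green mark, the orange key is pressed right down (all of step 1 and value of joint key_mid above 0.004 m), for 0.05 s.
3. the orange key has come up again (value of joint key_mid below 0.001 m), for 0.1 s.
At the end, for the whole second after the job is handed in: The wheel rests in the third click position (white line at the green mark, within 0.1 rad), the orange key is up again after the press, and the radio, the bird and the bell stand where they stood (within 15 mm), bird and bell upright (value of joint mode_wheel between 0.8 and 1 rad and value of joint key_mid below 0.001 m and distance of each of radio, bird, bell from where it was at the start of the episode below 0.015 m and angle between each of bird, bell's own z axis and vertical below 0.1 rad and linear speed of radio below 0.01 m/s); the robot touches nothing.
It fails at once if a white key is pressed (value of joint any of key_left, key_right above 0.003 m).
It fails at once if the radio, its wheel or its keys are pinched or forced (more than 35 N from the fingers) (contact force between the fingers and radio above 35 N).
It fails at once if the radio is lifted, tilted or pushed more than 20 mm away (distance of radio from where it was at the start of the episode above 0.02 m or height (world z) of radio above 0.008 m or angle between radio's own z axis and vertical above 0.08 rad).
It fails at once if the bird or the bell is knocked over, lifted or moved more than 20 mm (distance of any of bird, bell from where it was at the start of the episode above 0.02 m or angle between any of bird, bell's own z axis and vertical above 0.35 rad).
It fails at once if a thing beside the radio is moved more than 20 mm (distance of any of mug, jar, toy_car, glasses_case from where it was at the start of the episode above 0.02 m).
It also fails if it takes over 45 s, if anything falls off the work surface, if the arm or the gripper's body presses on something with over 40 N, if the wrist force passes 120 N, or if a joint passes its speed limit or range.

## Robot

A 6-joint arm with a two-finger parallel gripper is mounted at the origin on the work surface. World frame = base frame: x ahead of the robot, y to its left, z up, the work surface at z = 0. Lengths are in m, angles in rad, forces in N, time in s.
With the tool pointing down it reaches from about 0.275 to 0.825 m from the base axis. Payload 5.2 kg.
Tool frame: the origin (TCP) lies midway between the tips of the shut fingers; the grasp point (between the pads) lies 19 mm behind it; z points along the fingers, y is the line along which they close (so a half turn about z gives the same grasp; the last joint's range is limited). The gripper opens to 93 mm and grips with 3 to 60 N. Pads are 15 mm wide; open, the fingers measure 128 mm over their backs; the gripper's body (75 mm by 188 mm) begins 65 mm behind the grasp point.
Start: joints at [0.973, 0.259, 1.535, -0, 1.348, -0.203], TCP at [0.212, 0.508, 0.219] pointing down, gripper open.
Joint ranges: [-3.14, 3.14], [-0.91, 2.08], [0.19, 2.58], [-1.22, 4.36], [0.22, 2.71], [-3.12, 3.12]. Speed limits (rad/s): [2.57, 2.57, 3.14, 3.14, 3.14, 3.14].

## Interface

Orientations are given as [roll, pitch, yaw] about the fixed x, y, z axes, in that order (R = Rz(yaw) Ry(pitch) Rx(roll)).
In Python, from station import * gives the robot as it stands. The module is installed in compiled form; this text tells all that it offers.
- The arm moves only by the tool run_rows, called after "Call:" in YAML: its name, and indented under it one key for each argument. Schema: {"type":"object","properties":{"deltas":{"type":"object","properties":{"finger_gap":{"type":"array","items":{"type":"number"},"minItems":1,"maxItems":5},"sx":{"type":"array","items":{"type":"number"},"minItems":1,"maxItems":5},"sy":{"type":"array","items":{"type":"number"},"minItems":1,"maxItems":5},"sz":{"type":"array","items":{"type":"number"},"minItems":1,"maxItems":5},"yaw":{"type":"array","items":{"type":"number"},"minItems":1,"maxItems":5}},"additionalProperties":false,"required":["finger_gap","sx","sy","sz","yaw"]},"squeeze":{"type":"number"},"only":{"type":"string"},"quiet":{"type":"boolean"},"lines":{"type":"string"}},"required":["deltas"],"additionalProperties":false}. deltas is an object with one list for each field, all of the same length, 1 to 5, a row being the entries at one place: finger_gap (the opening from 0.0 (shut) to 1.0 (fully open)), sx, sy, sz (the shift in fractions of the full range, 1 being 40 cm), yaw (a turn about the tool's z in fractions of the full range, 1 being 2 pi rad); each row is the pose to reach, as a shift and turn from the pose commanded when the call began, along the tool's axes at that moment; what a row does not reach only later rows make up. A row lasts 1/10 s, in which the tool goes at most 0.05 m and 0.15 rad, less where a joint would pass 70% of its speed; a pose out of reach is approached as far as the arm can. The fingers move at their own pace and stop on an object; squeeze is the grip in N (left out, the last holds). Time passes only in rows, so rows that do not move let the fingers close. The tool returns the time, the measured TCP pose, the force, the opening and the grip force at its end. only (a regular expression) keeps the lines of the reply that match it, lines (a string "A,B") keeps lines A to B, and quiet returns only ok. Shift and turn numbers lie between -1 and 1, and a call with a number outside is refused. Input that does not fit is refused with a message, and nothing moves.
- state(): the state, without advancing time (a new reading comes with each control period).
- read_camera(name): name is "scene" or "top" or "wrist"; returns a dict with "pixels" (384x512x3 uint8, blue, green, red), "camera_matrix" (3x3 intrinsics, pixels), "position" and "attitude" of the camera in the world; the wrist camera has in their place "tool_from_camera" (4x4, takes a point from camera to tool coordinates, whose origin is the TCP and whose axes are the flange's). Camera axes: x right, y down, z forward; pixel columns grow to the right and rows downward; lengths in m; the calibration is good to about 2 mm. A picture is of the moment at which its call begins: read the wrist's pose just before it. There is no depth.
- close_job(): hands the job in; it is judged then, once.
The state is a dict: "time": time; "joint_positions": joint angles; "qd": joint speeds; "tau": joint torques, N m; "tcp_pos": TCP position; "ee_rot": TCP orientation; "contact_force": force on the tool from outside, world axes, zero at the start; "wrist_torque": the same for the moment, N m; "width": opening from 0.0 (shut) to 1.0 (fully open); "finger_force": force on a finger pad.
Only numpy, scipy, OpenCV 4.12 (cv2) and the standard library are available. Lean on these libraries where they do the work, as an engineer would, in place of code of your own. Each camera call takes 0.05 s, during which the arm holds its last target. There are 200 camera calls.

## Working session

There is one attempt and no reset: what is moved stays moved. The work goes in short steps, Python scripts to look and compute and a tool call to move; the robot and the scene stay as the last step left them, time stands still between calls to the robot, and variables do not carry over. Pictures are saved under pics/ and viewed, at most 10 in all, crops included, and the job is handed in when it is done.

```bash
mkdir -p pics; cat > h.py <<'E'
from station import *
import numpy as np, cv2
from scipy.spatial.transform import Rotation as R
def cam(n):
    c=read_camera(n); return c
def Rm(a):
    a=np.array(a,float); 
    return a if a.shape==(3,3) else (R.from_euler('xyz',a).as_matrix() if a.size==3 else None)
def ray(c,uv,z):
    K=np.array(c['camera_matrix']); d=Rm(c['attitude'])@np.linalg.solve(K,[uv[0],uv[1],1]); p=np.array(c['position'])
    return p+d*(z-p[2])/d[2]
def proj(c,P):
    q=np.array(c['camera_matrix'])@(Rm(c['attitude']).T@(np.array(P)-np.array(c['position']))); return q[:2]/q[2]
E
python3 - <<'E'
from h import *
s=state(); print(s)
for n in ['top','scene']:
    c=cam(n); cv2.imwrite(f'pics/{n}0.png',cv2.resize(c['pixels'],(800,600),interpolation=cv2.INTER_CUBIC)); print(n,c['camera_matrix'],c['position'],c['attitude'])
    np.save(n+'.npy',{k:v for k,v in c.items()},allow_pickle=True)
E
```

```text
{'time': 0.0, 'joint_positions': array([ 9.73155157e-01,  2.59351251e-01,  1.53605924e+00,  3.10789161e-06,
        1.34802803e+00, -2.02796687e-01]), 'qd': array([ 0.0014285 ,  0.00141758,  0.001555  ,  0.00078021, -0.0007463 ,
        0.0007883 ]), 'tau': array([ 1.43589136e-04, -4.37306392e+01, -2.84010619e+01,  7.19023892e-02,
        4.12711187e-02, -1.55525790e-04]), 'tcp_pos': array([0.21122666, 0.50722916, 0.21782286]), 'ee_rot': array([-3.13978522e+00, -3.74743261e-04,  2.74674714e+00]), 'contact_force': array([0.13679814, 0.0430166 , 0.44772044]), 'wrist_torque': array([-0.04359762, -0.00905096, -0.03812142]), 'finger_force': 0.0, 'width': 0.9982663194061653}
top [[482.47990335   0.         253.80778807]
 [  0.         482.47990335 203.87045282]
 [  0.           0.           1.        ]] [0.35242426 0.01162399 1.69330336] [-3.04680627 -0.01416078 -1.58420167]
scene [[355.15342935   0.         252.60192592]
 [  0.         355.15342935 196.62473841]
 [  0.           0.           1.        ]] [0.93318635 0.3939909  0.86684474] [-2.44127705 -0.01722607  2.30060564]
```

View pics/top0.png

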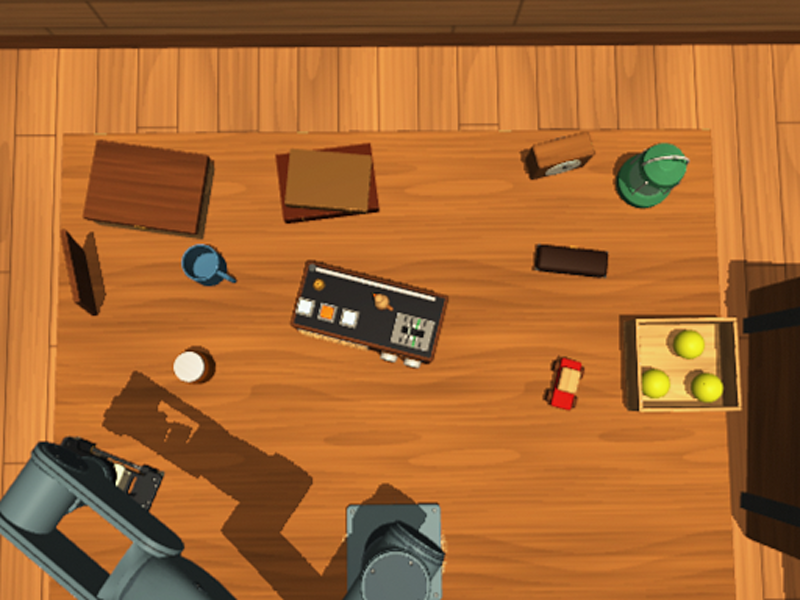

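View pics/scene0.png

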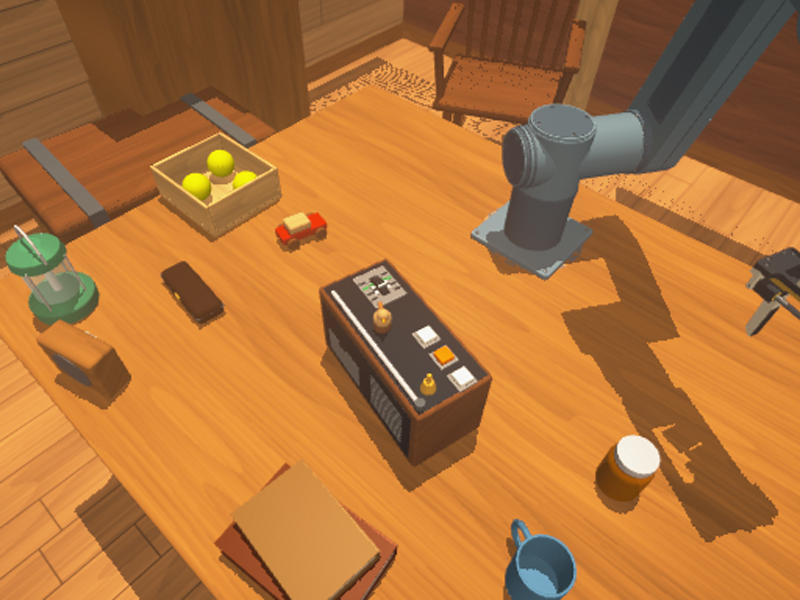

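The top view shows the orange key at about (327,313), the white keys at (305,307) and (348,318), the wheel at about (412,328) and the bird at (381,300). Next I'll enlarge both views.

```bash
python3 - <<'E'
from h import *
t=np.load('top.npy',allow_pickle=True).item(); s=np.load('scene.npy',allow_pickle=True).item()
a=cv2.resize(t['pixels'][160:240,180:292],(784,560),interpolation=cv2.INTER_CUBIC)
b=cv2.resize(s['pixels'][160:270,200:320],(600,550),interpolation=cv2.INTER_CUBIC)
cv2.imwrite('pics/topc.png',a); cv2.imwrite('pics/scenec.png',b)
E
```

```text
(no output)
```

View pics/topc.png

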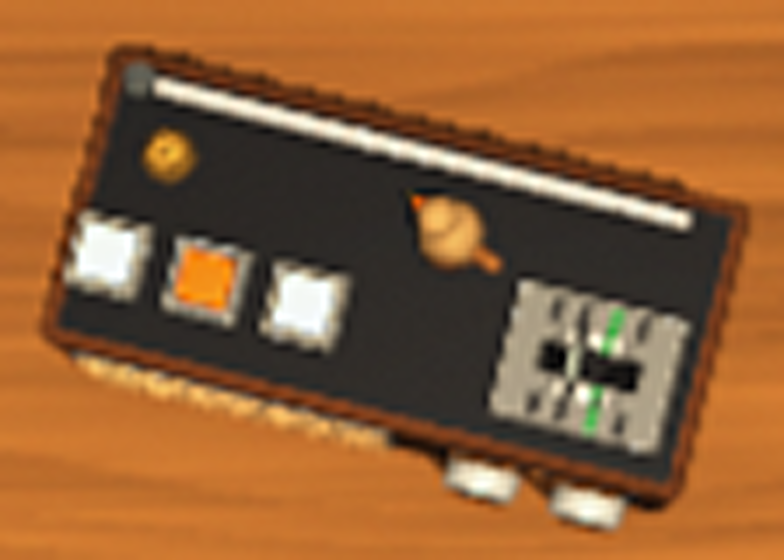

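View pics/scenec.png

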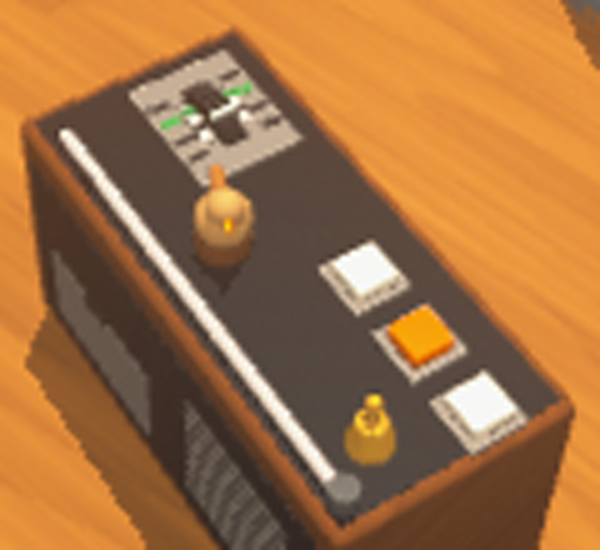

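```bash
cat > fit.py <<'E'
from h import *
from scipy.optimize import least_squares
t=np.load('top.npy',allow_pickle=True).item(); s=np.load('scene.npy',allow_pickle=True).item()
U=lambda p,k,o: (np.array(p,float)+.5)/k-.5+np.array(o)
pts=[(t,U(p,7,(180,160)),l) for p,l in [((108,256),(-.025,.128,.181)),((207,279),(-.025,.082,.181)),((307,303),(-.025,.036,.181)),
 ((118,47),(.07,.15,.17)),((747,207),(.07,-.15,.17)),((45,338),(-.07,.15,.17)),((678,505),(-.07,-.15,.17))]]
ps=[(s,U(p,5,(200,160)),l) for p,l in [((368,273),(-.025,.036,.181)),((421,337),(-.025,.082,.181)),((480,403),(-.025,.128,.181)),((335,548),(.07,.15,.17)),((235,30),(-.07,-.15,.17)),((25,125),(.07,-.15,.17)),((573,405),(-.07,.15,.17))]]
def W(q,l): c,d=np.cos(q[2]),np.sin(q[2]); return np.array([q[0]+c*l[0]-d*l[1],q[1]+d*l[0]+c*l[1],l[2]])
def fit(P): return least_squares(lambda q:np.concatenate([proj(c,W(q,l))-u for c,u,l in P]),[.45,0,0])
if __name__=='__main__':
  for P in (pts,ps,pts+ps):
    r=fit(P); q=r.x; print(q,np.abs(r.fun).max(),np.sqrt(np.mean(r.fun**2)))
    for n,l in dict(key=(-.025,.082,.181),wheel=(-.02,-.095,.182)).items(): print(n,W(q,l))
  print('crown px',(proj(t,W(q,(-.02,-.095,.182)))+.5-[180,160])*7)
  for a in (0,.45,.9,1.35):
    # line at angle a: 0.675 at the crown assumed
    b=a-.675; print(a,(proj(t,W(q,(-.02,-.095-.032*np.sin(b),.15+.032*np.cos(b))))+.5-[180,160])*7)
  print('bird',W(q,(0,0,0)), ray(t,U((452,230),7,(180,160)),.205),'bell',ray(t,U((168,155),7,(180,160)),.19))
E
python3 fit.py
```

```text
[ 0.51434149  0.043251   -0.26234174] 1.2017209376548976 0.49166471784907
key [0.51146297 0.12892897 0.181     ]
wheel [ 0.47038821 -0.04331175  0.182     ]
[ 0.51618302  0.04771672 -0.26825644] 2.086769150290536 1.0082919889010902
key [0.51381131 0.13341021 0.181     ]
wheel [ 0.47171852 -0.03858455  0.182     ]
[ 0.51519349  0.04583945 -0.26595901] 2.3864499949635274 0.988897689491491
key [0.51262491 0.13152727 0.181     ]
wheel [ 0.47092738 -0.04056374  0.182     ]
crown px [585.16631588 365.01226631]
0 [541.7217697 355.1433461]
0.45 [569.71684944 361.17690603]
0.9 [600.49757103 369.13024638]
1.35 [627.58530994 377.32968942]
bird [0.51519349 0.04583945 0.        ] [0.52968439 0.01818438 0.205     ] bell [0.56682327 0.14519055 0.19      ]
```

Units first: shifts go in shares of 40 cm and turns go in shares of 2 pi rad. So -0.15 m is -0.375, -0.08 m is -0.2, -0.129 rad is -0.0205.

```bash
cat > rel.py <<'E'
from h import *; import sys
# rel.py x y z yaw : shift and turn in tool axes
x,y,z,w=map(float,sys.argv[1:5]); s=state(); T=Rm(s['ee_rot'])
print('rel',(T.T@(np.array([x,y,z])-s['tcp_pos'])).round(4),'turn',round(-((w-s['ee_rot'][2]+np.pi)%(2*np.pi)-np.pi),4),'F',s['contact_force'].round(2))
E
```

Call:
run_rows:
  deltas: {"finger_gap":[0,0,0,0,0],"sx":[-0.05,-0.125,-0.2,-0.2875,-0.375],"sy":[-0.05,-0.125,-0.175,-0.25,-0.325],"sz":[-0.075,-0.125,-0.2,-0.2,-0.2],"yaw":[-0.0048,-0.0095,-0.0159,-0.0205,-0.0205]}
  squeeze: 5

```text
time: 0.6
tcp_pos: [0.3006, 0.3289, 0.2994]
ee_rot: [3.14, 0.001, 2.878]
contact_force: [1.0, -0.2, -0.2]
width: 0.622
finger_force: 0.0
```

```bash
python3 rel.py 0.471 -0.042 0.30 2.876
```

```text
rel [-0.2612 -0.3136 -0.0006] turn 0.0018 F [ 1.02 -0.2  -0.19]
```

Converted, -0.174 m is -0.435, -0.145 m is -0.3625.

Call:
run_rows:
  deltas: {"finger_gap":[0,0,0,0,0],"sx":[-0.0625,-0.1375,-0.2125,-0.2875,-0.3625],"sy":[-0.075,-0.165,-0.255,-0.345,-0.435],"sz":[0,0,0,0,0],"yaw":[0,0,0,0,0]}

```text
time: 1.1
tcp_pos: [0.3943, 0.1223, 0.2985]
ee_rot: [3.141, -0.0, 2.876]
contact_force: [0.8, 0.1, -0.5]
width: 0.189
finger_force: 0.0
```

Call:
run_rows:
  deltas: {"finger_gap":[0,0,0,0,0],"sx":[-0.075,-0.15,-0.225,-0.275,-0.29],"sy":[-0.09,-0.18,-0.27,-0.335,-0.35],"sz":[0,0,0,0,0],"yaw":[0,0,0,0,0]}

```text
time: 1.6
tcp_pos: [0.47, -0.0446, 0.2978]
ee_rot: [-3.141, -0.001, 2.872]
contact_force: [-0.3, 0.7, 0.2]
width: 0.002
finger_force: 0.0
```

Call:
run_rows:
  deltas: {"finger_gap":[0,0,0],"sx":[0,0,0],"sy":[0,0,0],"sz":[0,0,0],"yaw":[0,0,0]}

```text
time: 1.9
tcp_pos: [0.4688, -0.04, 0.2988]
ee_rot: [3.141, -0.0, 2.878]
contact_force: [-0.4, 0.6, -0.1]
width: 0.007
finger_force: 0.0
```

```bash
python3 - <<'E'
from h import *
s=state(); c=read_camera('wrist'); print(s['tcp_pos'],s['ee_rot'],s['contact_force']); print(np.array(c['tool_from_camera']).round(4)); print(c['camera_matrix'])
c['state']=s; np.save('w1.npy',c,allow_pickle=True); cv2.imwrite('pics/w1.png',cv2.resize(c['pixels'],(800,600),interpolation=cv2.INTER_CUBIC))
E
python3 rel.py 0.471 -0.042 0.30 2.876
```

```text
[ 0.46877105 -0.04000648  0.29876605] [ 3.14114212e+00 -1.98164830e-04  2.87755142e+00] [-0.36298496  0.62262847 -0.06180749]
[[ 1.200e-03 -9.660e-01 -2.586e-01  7.160e-02]
 [ 1.000e+00  1.200e-03  4.000e-04 -3.000e-04]
 [-1.000e-04 -2.586e-01  9.660e-01 -1.644e-01]
 [ 0.000e+00  0.000e+00  0.000e+00  1.000e+00]]
[[308.53667277   0.         259.26505827]
 [  0.         308.53667277 197.1543263 ]
 [  0.           0.           1.        ]]
rel [-0.0026 -0.0013 -0.0011] turn 0.0018 F [ 0.28 -0.46 -0.4 ]
```

View pics/w1.png

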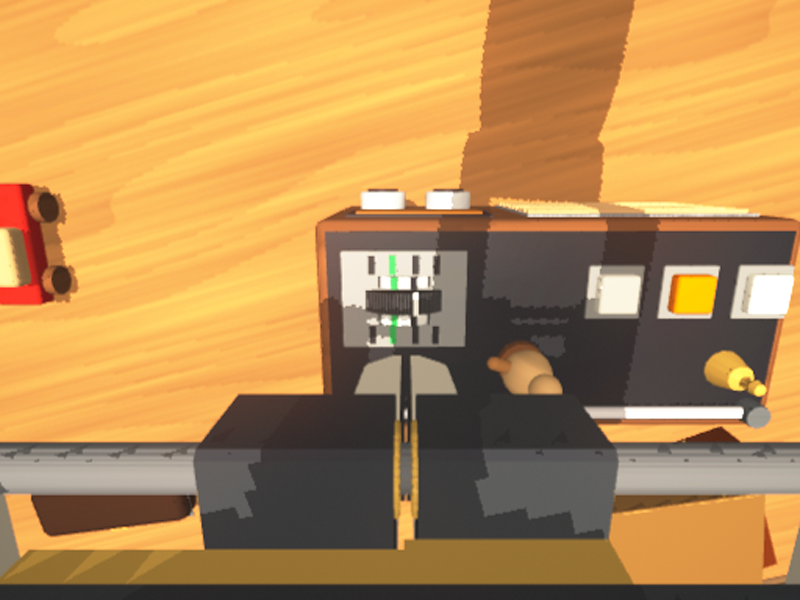

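The wrist view puts the white line at the second mark from the left (416,302) and the green mark at (393,265). That is 0.45, so one click is needed. The wheel centre is at about (404,302) and the orange cap at (693,294). The bird and bell stand behind.

```bash
cat > wl.py <<'E'
from h import *
def wcam(c):
    s=c['state']; T=np.eye(4); T[:3,:3]=Rm(s['ee_rot']); T[:3,3]=s['tcp_pos']; M=T@np.array(c['tool_from_camera'])
    return dict(camera_matrix=c['camera_matrix'],position=M[:3,3],attitude=M[:3,:3])
E
python3 - <<'E'
from wl import *; from fit import W,fit
w=wcam(np.load('w1.npy',allow_pickle=True).item()); f=lambda p:(np.array(p)+.5)/1.5625-.5
L=[((692.5,293.5),(-.025,.082,.181)),((619,294.5),(-.025,.036,.181)),((403.5,301),(-.02,-.095,.182)),((317,222),(-.07,-.15,.17))]
for p,l in L: print(ray(w,f(p),l[2]).round(4))
r=fit([(w,f(p),l) for p,l in L]); print(r.x,np.abs(r.fun).max()); q=r.x
print('key',W(q,L[0][1]),'wheel',W(q,L[2][1]))
E
```

```text
[0.5084 0.1279 0.181 ]
[0.4976 0.0851 0.181 ]
[ 0.4675 -0.041   0.182 ]
[ 0.4097 -0.0792  0.17  ]
[ 0.51300126  0.04493336 -0.25879435] 3.852619853651646
key [0.50981882 0.13060058 0.181     ] wheel [ 0.46935532 -0.04178476  0.182     ]
```

Converted, 0.105 m is 0.2625, 0.006 m is 0.015.

Call:
run_rows:
  deltas: {"finger_gap":[0,0,0,0,0],"sx":[0,0,0,0,0],"sy":[0.005,0.01,0.015,0.015,0.015],"sz":[0.075,0.15,0.2125,0.25,0.2625],"yaw":[0,0,0,0,0]}

```text
time: 2.45
tcp_pos: [0.4696, -0.0342, 0.1923]
ee_rot: [3.141, -0.003, 2.878]
contact_force: [-0.2, -1.3, 1.0]
width: 0.005
finger_force: 0.0
```

Call:
run_rows:
  deltas: {"finger_gap":[0,0],"sx":[0,0],"sy":[0,0],"sz":[0,0],"yaw":[0,0]}

```text
time: 2.65
tcp_pos: [0.4715, -0.0355, 0.1947]
ee_rot: [-3.142, 0.002, 2.877]
contact_force: [-0.3, -0.3, 0.6]
width: 0.009
finger_force: 0.0
```

```bash
python3 - <<'E'
from wl import *
s=state(); c=read_camera('wrist'); c['state']=s; print(s['tcp_pos'],s['contact_force']); np.save('w2.npy',c,allow_pickle=True)
cv2.imwrite('pics/w2.png',cv2.resize(c['pixels'][150:384,130:390],(780,600) if 0 else (666,600),interpolation=cv2.INTER_CUBIC))
E
python3 rel.py 0.4706 -0.0352 0.195 2.878
```

```text
[ 0.47145833 -0.03549602  0.19468447] [-0.34755994 -0.34227539  0.55860116]
rel [ 0.0011  0.0002 -0.0002] turn -0.0017 F [-0.03  0.2  -0.03]
```

View pics/w2.png

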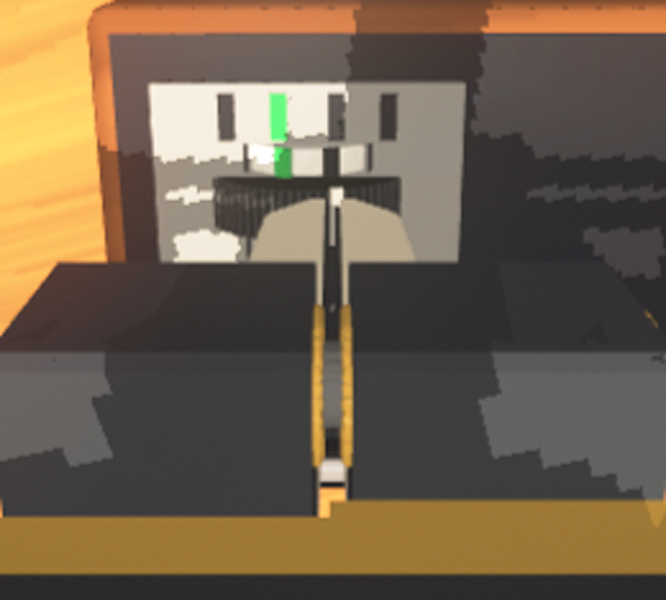

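The fingertip, at column 332, sits about 6 mm to the left of the wheel centre (column 307) and just above the wheel. That is the stroke start I wanted. Next is the descent, with the force watched.

Converted, 0.01 m is 0.025, 0.008 m is 0.02.

Call:
run_rows:
  deltas: {"finger_gap":[0,0,0,0],"sx":[0.0025,0.0025,0.0025,0.0025],"sy":[0,0,0,0],"sz":[0.01,0.02,0.025,0.025],"yaw":[0,0,0,0]}

```text
time: 3.1
tcp_pos: [0.4697, -0.0355, 0.1833]
ee_rot: [3.142, -0.001, 2.876]
contact_force: [-0.9, -0.4, 0.5]
width: 0.003
finger_force: 0.0
```

Call:
run_rows:
  deltas: {"finger_gap":[0,0,0],"sx":[0,0,0],"sy":[0,0,0],"sz":[0.0025,0.005,0.005],"yaw":[0,0,0]}

```text
time: 3.4
tcp_pos: [0.4701, -0.0355, 0.1821]
ee_rot: [-3.142, 0.001, 2.876]
contact_force: [-1.0, 0.7, 3.1]
width: 0.006
finger_force: 1.7
```

Converted, 0.0006 m is 0.0015.

Call:
run_rows:
  deltas: {"finger_gap":[0,0],"sx":[0,0],"sy":[0,0],"sz":[0.0015,0.0015],"yaw":[0,0]}

```text
time: 3.6
tcp_pos: [0.4702, -0.0355, 0.182]
ee_rot: [-3.142, 0.001, 2.876]
contact_force: [-2.7, 0.1, 7.8]
width: 0.003
finger_force: 3.9
```

Call:
run_rows:
  deltas: {"finger_gap":[0],"sx":[0],"sy":[0],"sz":[0],"yaw":[0]}

```text
time: 3.7
tcp_pos: [0.4702, -0.0355, 0.182]
ee_rot: [-3.142, 0.001, 2.876]
contact_force: [-2.5, -0.0, 6.9]
width: 0.003
finger_force: 3.9
```

Converted, -0.0045 m is -0.0113, -0.003 m is -0.0075.

Call:
run_rows:
  deltas: {"finger_gap":[0,0,0],"sx":[0,0,0],"sy":[-0.0038,-0.0075,-0.0113],"sz":[0,0,0],"yaw":[0,0,0]}

```text
time: 4.0
tcp_pos: [0.4691, -0.0394, 0.1821]
ee_rot: [3.141, 0.001, 2.876]
contact_force: [-1.7, 1.7, 8.0]
width: 0.004
finger_force: 4.2
```

Call:
run_rows:
  deltas: {"finger_gap":[0,0],"sx":[0,0],"sy":[-0.0038,-0.0075],"sz":[0,0],"yaw":[0,0]}

```text
time: 4.2
tcp_pos: [0.4683, -0.0426, 0.1822]
ee_rot: [3.141, 0.001, 2.876]
contact_force: [-2.9, 1.5, 8.6]
width: 0.006
finger_force: 4.1
```

Converted, -0.003 m is -0.0075, -0.0015 m is -0.0038.

Call:
run_rows:
  deltas: {"finger_gap":[0,0],"sx":[0,0],"sy":[-0.0038,-0.0075],"sz":[0,0],"yaw":[0,0]}

```text
time: 4.4
tcp_pos: [0.4675, -0.0458, 0.1821]
ee_rot: [-3.141, 0.001, 2.876]
contact_force: [-2.5, -0.2, 7.9]
width: 0.011
finger_force: 3.7
```

Call:
run_rows:
  deltas: {"finger_gap":[0,0],"sx":[0,0],"sy":[-0.0038,-0.0075],"sz":[0,0],"yaw":[0,0]}

```text
time: 4.6
tcp_pos: [0.4666, -0.049, 0.1819]
ee_rot: [-3.141, 0.001, 2.876]
contact_force: [-1.6, 0.1, 4.8]
width: 0.004
finger_force: 2.6
```

```bash
python3 - <<'E'
from wl import *
s=state(); c=read_camera('wrist'); c['state']=s; print(s['tcp_pos'],s['contact_force']); np.save('w3.npy',c,allow_pickle=True)
cv2.imwrite('pics/w3.png',cv2.resize(c['pixels'][150:384,130:390],(666,600),interpolation=cv2.INTER_CUBIC))
E
```

```text
[ 0.46659191 -0.04902547  0.18186855] [-1.56298557  0.06975814  4.8017357 ]
```

View pics/w3.png

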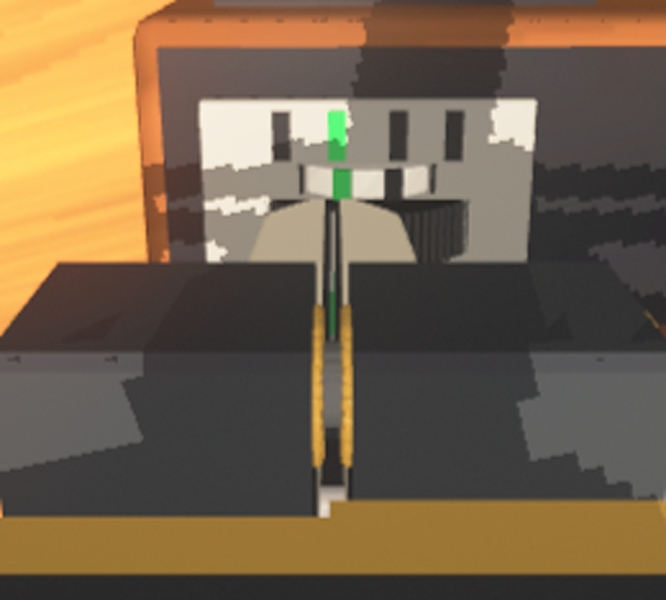

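The line has left the second mark and is hidden under the tip beside the green mark at (337,130). The side force has also dropped to about 0, so the wheel has probably snapped in. I'll lift off and check.

Converted, -0.08 m is -0.2, 0.06 m is 0.15.

Call:
run_rows:
  deltas: {"finger_gap":[0,0,0,0,0],"sx":[0,0,0.0025,0.005,0.005],"sy":[0,0,0.075,0.15,0.2],"sz":[-0.05,-0.125,-0.2,-0.2,-0.2],"yaw":[0,0,0,0,0]}

```text
time: 5.15
tcp_pos: [0.4863, 0.0305, 0.2622]
ee_rot: [3.141, 0.003, 2.876]
contact_force: [0.6, 0.7, -0.5]
width: 0.0
finger_force: 0.0
```

Call:
run_rows:
  deltas: {"finger_gap":[0,0],"sx":[0,0],"sy":[0,0],"sz":[0,0],"yaw":[0,0]}

```text
time: 5.35
tcp_pos: [0.4853, 0.0292, 0.2608]
ee_rot: [-3.141, -0.0, 2.877]
contact_force: [-0.4, 0.6, -0.0]
width: 0.004
finger_force: 0.0
```

```bash
python3 - <<'E'
from wl import *
s=state(); c=read_camera('wrist'); c['state']=s; print(s['tcp_pos'],s['contact_force']); np.save('w4.npy',c,allow_pickle=True)
cv2.imwrite('pics/w4.png',cv2.resize(c['pixels'],(800,600),interpolation=cv2.INTER_CUBIC))
E
python3 rel.py 0.511 0.130 0.195 2.878
```

```text
[0.48528659 0.02920555 0.26075781] [-0.3780246   0.61772411 -0.0447447 ]
rel [0.0017 0.1045 0.0657] turn -0.0019 F [ 0.44 -0.14 -0.48]
```

View pics/w4.png

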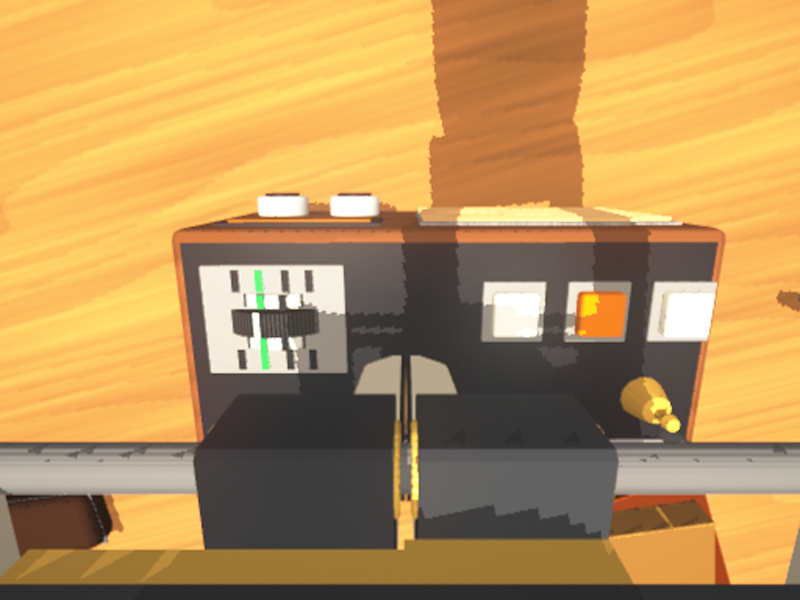

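The white line is now at the green mark (about 257,322). The orange cap is centred at (602,315). The bird is hidden behind the fingers.

Converted, 0.103 m is 0.2575, 0.085 m is 0.2125.

```bash
python3 - <<'E'
from wl import *
w=wcam(np.load('w4.npy',allow_pickle=True).item()); f=lambda p:(np.array(p)+.5)/1.5625-.5
for p in [(602,315),(518,315),(690,315)]: print(ray(w,f(p),.181))
E
```

```text
[0.50953214 0.12954958 0.181     ]
[0.49803924 0.0868771  0.181     ]
[0.52157002 0.17424554 0.181     ]
```

Call:
run_rows:
  deltas: {"finger_gap":[0,0,0,0,0],"sx":[0,0.0025,0.0025,0.0025,0.0025],"sy":[0.0625,0.1375,0.2125,0.2575,0.2575],"sz":[0,0,0,0,0],"yaw":[0,0,0,0,0]}

```text
time: 5.9
tcp_pos: [0.5118, 0.1295, 0.2606]
ee_rot: [3.141, -0.001, 2.877]
contact_force: [0.1, 0.0, -0.0]
width: 0.004
finger_force: 0.0
```

Call:
run_rows:
  deltas: {"finger_gap":[0,0,0,0,0],"sx":[0,0,0,0,0],"sy":[0,0,0,0,0],"sz":[0.05,0.1125,0.155,0.155,0.155],"yaw":[0,0,0,0,0]}

```text
time: 6.4
tcp_pos: [0.5116, 0.1277, 0.1993]
ee_rot: [-3.141, -0.0, 2.874]
contact_force: [1.7, 0.3, 0.0]
width: 0.01
finger_force: 0.0
```

```bash
python3 - <<'E'
from wl import *
s=state(); c=read_camera('wrist'); c['state']=s; print(s['tcp_pos'],s['contact_force'])
cv2.imwrite('pics/w5.png',cv2.resize(c['pixels'][150:384,130:390],(666,600),interpolation=cv2.INTER_CUBIC))
E
```

```text
[0.51159789 0.12767554 0.19928603] [1.73880741 0.33199349 0.04426545]
```

View pics/w5.png

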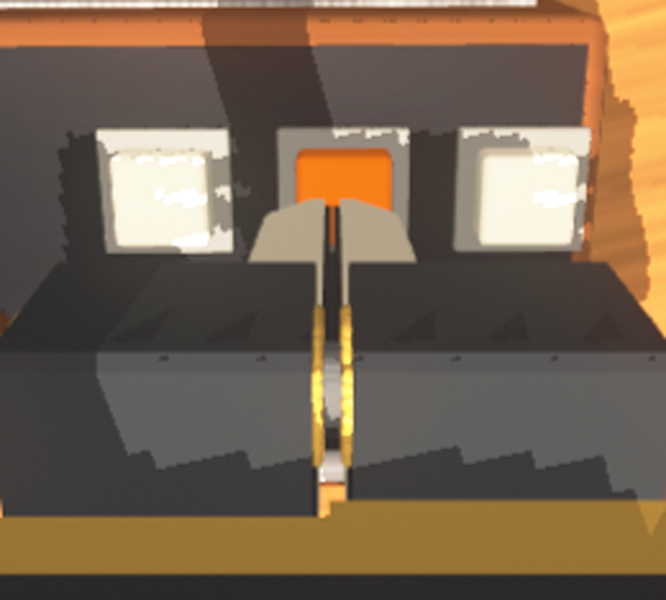

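The tip (column 332) lines up with the orange cap (column 345) to within about 3 mm, and the white keys are well clear on both sides. Pressing now.

Converted, 0.014 m is 0.035, 0.002 m is 0.005.

Call:
run_rows:
  deltas: {"finger_gap":[0,0,0,0],"sx":[0,0.0025,0.0025,0.0025],"sy":[0.0025,0.005,0.005,0.005],"sz":[0.0125,0.025,0.035,0.035],"yaw":[0,0,0,0]}

```text
time: 6.85
tcp_pos: [0.5106, 0.1312, 0.1844]
ee_rot: [-3.141, -0.001, 2.876]
contact_force: [-0.4, -0.1, 0.4]
width: 0.003
finger_force: 0.0
```

Call:
run_rows:
  deltas: {"finger_gap":[0,0,0,0],"sx":[0,0,0,0],"sy":[0,0,0,0],"sz":[0.005,0.01,0.015,0.015],"yaw":[0,0,0,0]}

```text
time: 7.25
tcp_pos: [0.5113, 0.1311, 0.1791]
ee_rot: [3.141, 0.0, 2.876]
contact_force: [-0.8, 0.9, 2.1]
width: 0.002
finger_force: 1.1
```

Converted, 0.002 m is 0.005, 0.001 m is 0.0025.

Call:
run_rows:
  deltas: {"finger_gap":[0,0,0],"sx":[0,0,0],"sy":[0,0,0],"sz":[0.0025,0.005,0.005],"yaw":[0,0,0]}

```text
time: 7.55
tcp_pos: [0.5112, 0.1311, 0.1772]
ee_rot: [3.141, 0.0, 2.876]
contact_force: [0.3, 0.7, 3.2]
width: 0.005
finger_force: 1.7
```

Call:
run_rows:
  deltas: {"finger_gap":[0,0,0],"sx":[0,0,0],"sy":[0,0,0],"sz":[0.0018,0.0035,0.0035],"yaw":[0,0,0]}

```text
time: 7.85
tcp_pos: [0.5113, 0.1311, 0.1762]
ee_rot: [3.141, 0.001, 2.876]
contact_force: [0.1, 1.4, 7.3]
width: 0.006
finger_force: 3.3
```

The force has stiffened to 7 N, so the key is on its stop. I'll press 0.5 mm more to be sure, then lift straight off.

Converted, 0.0005 m is 0.0013.

Call:
run_rows:
  deltas: {"finger_gap":[0,0],"sx":[0,0],"sy":[0,0],"sz":[0.0013,0.0013],"yaw":[0,0]}

```text
time: 8.05
tcp_pos: [0.5113, 0.1311, 0.1762]
ee_rot: [3.141, 0.001, 2.876]
contact_force: [-3.1, 0.5, 9.4]
width: 0.004
finger_force: 4.6
```

Call:
run_rows:
  deltas: {"finger_gap":[0,0,0,0,0],"sx":[0,0,0,0,0],"sy":[0,0,0,0,-0.075],"sz":[-0.02,-0.075,-0.175,-0.275,-0.3],"yaw":[0,0,0,0,0]}

```text
time: 8.55
tcp_pos: [0.5054, 0.1037, 0.2995]
ee_rot: [3.139, 0.007, 2.879]
contact_force: [0.5, -0.3, -0.9]
width: 0.006
finger_force: 0.0
```

Call:
run_rows:
  deltas: {"finger_gap":[0,0,0,0],"sx":[0,0,0,0],"sy":[-0.075,-0.15,-0.15,-0.15],"sz":[0,0,0,0],"yaw":[0,0,0,0]}

```text
time: 8.95
tcp_pos: [0.4874, 0.044, 0.295]
ee_rot: [3.141, -0.0, 2.874]
contact_force: [0.5, -0.2, 0.1]
width: 0.006
finger_force: 0.0
```

```bash
python3 - <<'E'
from wl import *
c=read_camera('wrist'); cv2.imwrite('pics/w6.png',cv2.resize(c['pixels'],(800,600),interpolation=cv2.INTER_CUBIC))
E
```

```text
(no output)
```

View pics/w6.png

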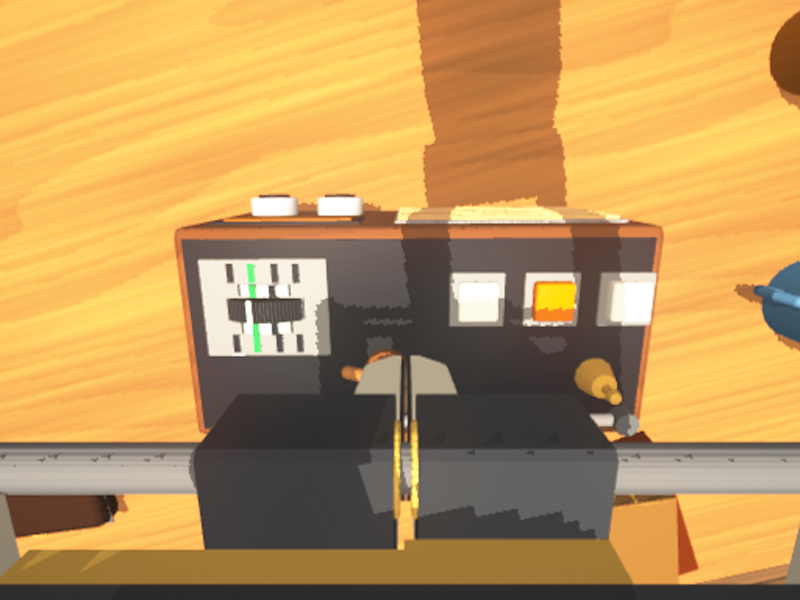

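The line is at the green mark (249,312), the orange key is up at (554,300), and the bell and bird are standing. The robot is clear, so I'm handing in.

```bash
python3 -c "from station import *; print(close_job())"
```

```text
the job is handed in; nothing more can be done
None
```

The wheel was stroked one click to the green mark, and the orange key was pressed to its stop and released; the last picture before handing in (about 9 s in) showed the line at green, the key up and the bird and bell in place, and no verdict was returned.

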